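# Clamp a palm stone in the cam vise

### The job

Set the smallest palm stone flat on the bed of the cam vise, one end towards the V jaw and the other towards the sliding jaw, and let go of it. Then take the handwheel by its knob and turn it gently until you feel the squeeze rise to its peak and just give way; stop there, before the second hump, and let go, so that the jaw stays shut and keeps the stone clamped. Do not shove the vise along the table or disturb the other stones and the jar.

Things in the scene. Friction and masses are not known exactly. Their poses are not given: they have to be found in the camera images.
- stone: The palm stone to clamp: a polished grey domed oval pebble, 38 mm long (its x axis), 30 mm wide (y) and 22 mm high, flat side down, about 70 g: the smallest palm stone. Origin at the centre of its underside, z up. It is widest only 3 to 6 mm above its underside, so take it low, across its 30 mm width.
- vise: Cam vise: grey base 104 x 228 mm, 14 mm high, 4 kg, loose on rubber feet (slides at 20 to 30 N). Origin on the table under the base's middle; y axis lengthwise from handwheel to fixed V jaw: wheel axis at y = -51 mm, open sliding jaw's cork face +29, stone seat +55, back of V jaw +97. Jaw tops 40 to 44 mm high. Beside the stone (vise's +x and -x) there is room for fingers.
- seat (a point): Centre of the clamped stone's place, on top of the bed (22 mm above the table, 20 mm wide); axes as the vise. The stone lies with its length along y, either end first, in the V, whose faces stand 17.6 mm from here. The open gap is 7 mm longer than the stone: put it down centred 3 to 4 mm from here towards the wheel (-y); the jaw pushes it home.
- jaw: Sliding jaw, cork face 44 mm wide. Origin on its face at table height; y as the vise. It comes up to 7 mm forward to the stone, then stands still while a stiff inner spring goes on loading it, so it does not show the squeeze.
- wheel: Level aluminium handwheel, 124 mm across, rim top 58 mm above the table, origin on its axis at table height, y axis from knob to axis. Turns endlessly on a hidden cam with two humps, at an unknown angle. Clockwise from above: free for 0.3 to 2.4 rad, then the jaw closes and the squeeze grows (9 to 14 N at the knob), zero at the first hump's top, then it pulls onward. The humps are 0.5 rad apart.
- handle (a point): Middle of the wheel's upright knob, 82 mm above the table: black round sleeve, 20 mm thick, 59 to 107 mm above the table, 49 mm from the axis; it spins on its pin, so a hand on it need not turn. Let go before the first hump, the wheel runs back and the jaw opens; between the humps it settles in the hollow, stone clamped by about 30 N; past the second the jaw springs open.
- stone_oval: Bystander: oval palm stone 48 x 35 x 24 mm. Origin at the centre of its underside.
- stone_round: Bystander: broad flat palm stone 48 x 48 x 20 mm. Origin at the centre of its underside.
- gem_jar: Bystander: round gem jar 33 mm across, 22 mm high. Origin at the centre of its underside.

How it is judged (in metres and radians):
On the way:
1. the round stone lies flat on the bed between the jaws, let go (x of stone in the frame of seat between -0.012 and 0.012 m and y of stone in the frame of seat between -0.012 and 0.008 m and z of stone in the frame of seat between -0.004 and 0.004 m and angle between stone's own z axis and vertical below 0.2 rad and contact force between the fingers and stone below 0.1 N), for 0.2 s.
At the end, for the whole second after the job is handed in: The round stone lies flat on the bed (within 5 mm in height, 0.25 rad of tilt), within 7 to 8 mm of its seat, the jaw pressing on it with more than 15 N by itself, wheel and stone at rest, wheel let go (contact force between jaw and stone above 15 N and x of stone in the frame of seat between -0.008 and 0.008 m and y of stone in the frame of seat between -0.007 and 0.007 m and z of stone in the frame of seat between -0.004 and 0.005 m and angle between stone's own z axis and vertical below 0.25 rad and angular speed of wheel below 0.1 rad/s and linear speed of stone below 0.02 m/s); the robot touches nothing.
It fails at once if the vise is shoved more than 20 mm along the table (distance of vise from where it was at the start of the episode above 0.02 m).
It fails at once if another stone or the jar is moved more than 20 mm (distance of any of stone_oval, stone_round, gem_jar from where it was at the start of the episode above 0.02 m).
It also fails if it takes over 72 s, if anything falls off the work surface, if the arm or the gripper's body presses on something with over 40 N, if the wrist force passes 120 N, or if a joint passes its speed limit or range.

### The arm

A 6-joint arm with a two-finger parallel gripper is mounted at the origin on a cart in front of the work surface, level with it; the furniture and walls round the work are solid. World frame = base frame: x ahead of the robot, y to its left, z up, the work surface at z = 0. Lengths are in m, angles in degrees, forces in N, time in s.
With the tool pointing down it reaches from about 0.4 to 0.825 m from the base axis. Payload 7 kg.
Tool frame: the origin (TCP) lies on the centre line of the jaws, within the pads' length; the fingertips stand 11 mm ahead of it and the grasp point (between the pads) lies 8 mm behind it; z points along the fingers, y is the line along which they close (so a half turn about z gives the same grasp; the last joint's range is limited). The gripper opens to 88 mm and grips with 3 to 60 N. Pads are 19 mm wide; open, the fingers measure 130 mm over their backs; the gripper's body (78 mm by 193 mm) begins 47 mm behind the grasp point.
Start: joints at [92.481, 20.546, 0.682, 0, -70.136, -16.507], TCP at [0.164, 0.655, 0.238] pointing down, gripper open.
Joint ranges: [-176.03, 176.03], [-82.01, 121.73], [-58.28, 71.71], [-173.87, 95.51], [-174.79, -0.11], [-173.66, 173.66]. Speed limits (degrees/s): [136.94, 136.94, 172.46, 180, 180, 180].

### API

Orientations are given as [roll, pitch, yaw] about the fixed x, y, z axes, in that order (R = Rz(yaw) Ry(pitch) Rx(roll)).
In Python, from plant import r, capture, camera_model, job gives the robot as it stands.
- The arm moves only by the tool drive_tool, never from a script. Its argument "increments" is a list that holds one entry, the list of rows, each a list of 5 numbers: the gripper's target within -1 to 1 (fully open at 1, half-way at 0, shut at -1), then the shift along the tool's x, y, z scaled (see below), then the turn about the tool's z scaled (see below). In form: [[[gripper, tx, ty, tz, roll], ...]]. A call has 1 to 5 rows; each row is the pose to reach, as a shift and turn from the pose commanded when the call began, along the tool's axes at that moment, turning the shorter way round; what a row does not reach only later rows make up. The controller multiplies each number of a shift by 120 mm and each number of a turn by 360 degrees. A row lasts 1/8 s, in which the tool goes at most 62.5 mm and 10.7 degrees, less where a joint would pass 70% of its speed; a pose out of reach is approached as far as the arm can. A call with a number of a shift or a turn outside -1 to 1 is refused whole. A call with a gripper value outside its range is refused whole. The fingers move at their own pace and stop on an object; "squeeze" is the grip in N (left out, the last holds). Time passes only in rows, so rows that repeat a pose let the fingers close. It gives the time, the measured TCP pose, the force, the opening and the grip force at its end, in the units of the state.
- r.get_state(): the state, without advancing time (a new reading comes with each control period).
- capture(name): name is "side" or "top" or "wrist"; returns the picture (420x560x3 uint8, red, green, blue); there is no depth.
- camera_model(name): a dict with "camera_matrix" (3x3 intrinsics, pixels), "k1" (the pictures are not rectified: a ray, as slopes to the right and down, at radius r is drawn at 1 + k1 r^2 times it, then the intrinsics apply), "rvec" (rotation vector, rad) and "tvec" (3), from world to camera coordinates, as OpenCV has them. Camera axes: x right, y down, z forward; pixel columns grow to the right and rows downward; lengths in m; the calibration is good to about 2 mm. A picture is of the moment at which its call begins: read the wrist's pose just before it. camera_model takes no time and is no camera call; for the wrist camera it gives the pose at the moment of the call.
- job.close_job(): hands the job in; it is judged then, once.
The state is a dict: "time_s": time; "joints": joint angles; "qd": joint speeds; "joint_torque": joint torques, N m; "tcp_pos": TCP position; "eef_rot": TCP orientation; "contact_force": force on the tool from outside, world axes, zero at the start; "moment": the same for the moment, N m; "gripper_width": finger opening in m; "gripper_force": force on a finger pad.
Only numpy, scipy, OpenCV 4.12 (cv2) and the standard library are available. Lean on these libraries where they do the work, as an engineer would, in place of code of your own. Each camera call takes 0.05 s, during which the arm holds its last target. There are 200 camera calls.

## Working session

There is one attempt and no reset: what is moved stays moved. The work goes in short steps, Python scripts to look and compute and a tool call to move; the robot and the scene stay as the last step left them, time stands still between calls to the robot, and variables do not carry over. Pictures are saved under pics/ and viewed, at most 10 in all, crops included, and the job is handed in when it is done.

Besides the shell and the picture viewer there is one more tool, called after "Call:" as name([rows], argument=value, ...), one row to a line, values as JSON. drive_tool: Moves the arm, as the interface text tells. Its arguments: {"type":"object","properties":{"increments":{"type":"array"},"squeeze":{"type":"number"}},"required":["increments"]}

```bash
mkdir -p pics; cat > h.py <<'E'
import numpy as np, cv2
from plant import r, capture, camera_model, job
from scipy.spatial.transform import Rotation as R
def save(n,f):
    m=camera_model(n); im=capture(n); cv2.imwrite('pics/'+f,im[:,:,::-1]); return im,m
def ray(m,uv):
    K=np.array(m['camera_matrix']); p=np.linalg.solve(K,[uv[0],uv[1],1.])[:2]
    s=p.copy()
    for _ in range(30): s=p/(1+m['k1']*(s@s))
    Rm=R.from_rotvec(np.ravel(m['rvec'])).as_matrix(); t=np.ravel(m['tvec'])
    return -Rm.T@t, Rm.T@np.array([s[0],s[1],1])
def at(m,uv,z):
    o,d=ray(m,uv); return o+d*(z-o[2])/d[2]
def proj(m,P):
    Rm=R.from_rotvec(np.ravel(m['rvec'])).as_matrix(); c=Rm@np.array(P)+np.ravel(m['tvec'])
    s=c[:2]/c[2]; s=s*(1+m['k1']*(s@s)); K=np.array(m['camera_matrix']); return (K@[s[0],s[1],1])[:2]
E
python3 - <<'E'
from h import *
a,m=save('top','top0.png'); b,_=save('side','side0.png')
c=np.hstack([a,b])[:,:,::-1]
print(m['tvec'],m['rvec'])
s=r.get_state(); print(s['eef_rot'],s['tcp_pos'],s['contact_force'])
E
```

```text
[0.03339823 0.57110081 0.91688271] [ 2.14144524 -2.19387769  0.11305952]
[ 1.79918014e+02 -6.31555202e-03 -1.40296194e+01] [0.16350483 0.65448181 0.23673443] [0.31432037 0.29715154 0.4807816 ]
```

View pics/top0.png

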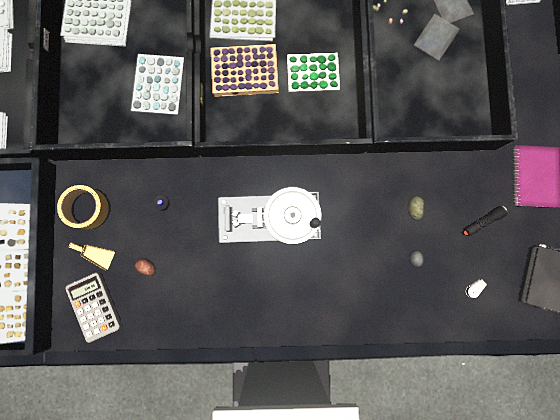

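View pics/side0.png

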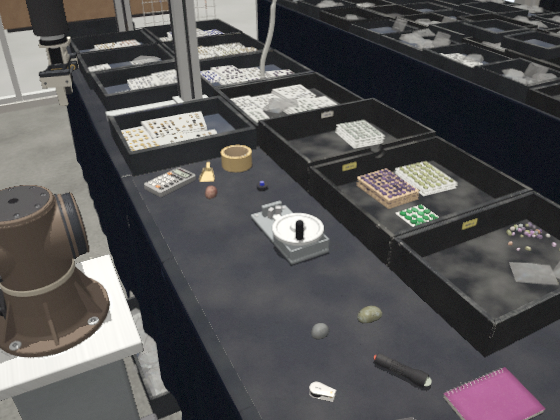

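The top view shows the grey stone at (417,258), the greenish oval stone at (416,208), a reddish stone at (145,267), and the jar at (162,202). The vise spans about (219..321, 192..242), with the wheel axis at (292,215) and the knob at (315,223).

```bash
python3 - <<'E'
from h import *
m=camera_model('top'); im=cv2.imread('pics/top0.png')
for n,uv,z in [('stone',(417,258),.01),('oval',(416,208),.01),('red',(145,267),.01),('jar',(162,202),.01),('axis',(292.5,215),.058),('knob',(315.5,223),.1),('c1',(219,197),.014),('c2',(219,242),.014),('c3',(321,239),.014),('c4',(320,192),.014)]:
    print(n,at(m,uv,z).round(4))
c=cv2.resize(im[180:280,205:345],None,fx=5.5,fy=5.5,interpolation=cv2.INTER_CUBIC)
d=cv2.resize(im[238:278,397:437],(550,550),interpolation=cv2.INTER_CUBIC)
cv2.imwrite('pics/crop1.png',cv2.resize(c,(770,550)))
g=im[238:278,397:437].astype(int).mean(2); mask=(g>85).astype(np.uint8)
n,l,st,ce=cv2.connectedComponentsWithStats(mask); k=1+np.argmax(st[1:,4]); print(st[k],ce[k]+[397,238])
cs=cv2.findContours((l==k).astype(np.uint8),0,1)[0][0]; print(cv2.minAreaRect(cs), cv2.fitEllipse(cs))
E
```

```text
stone [ 0.4704 -0.3017  0.01  ]
oval [ 0.5828 -0.306   0.01  ]
red [0.4651 0.3055 0.01  ]
jar [0.6104 0.2679 0.01  ]
axis [ 0.5686 -0.0242  0.058 ]
knob [ 0.5467 -0.0685  0.1   ]
c1 [0.6181 0.1382 0.014 ]
c2 [0.5167 0.1393 0.014 ]
c3 [ 0.5179 -0.0884  0.014 ]
c4 [ 0.6239 -0.0899  0.014 ]
[ 14  13  12  15 138] [417.00724638 258.3115942 ]
((19.5, 20.0), (14.0, 11.0), 90.0) ((19.992490768432617, 20.299787521362305), (10.76121997833252, 14.348435401916504), 172.01210021972656)
```

View pics/crop1.png

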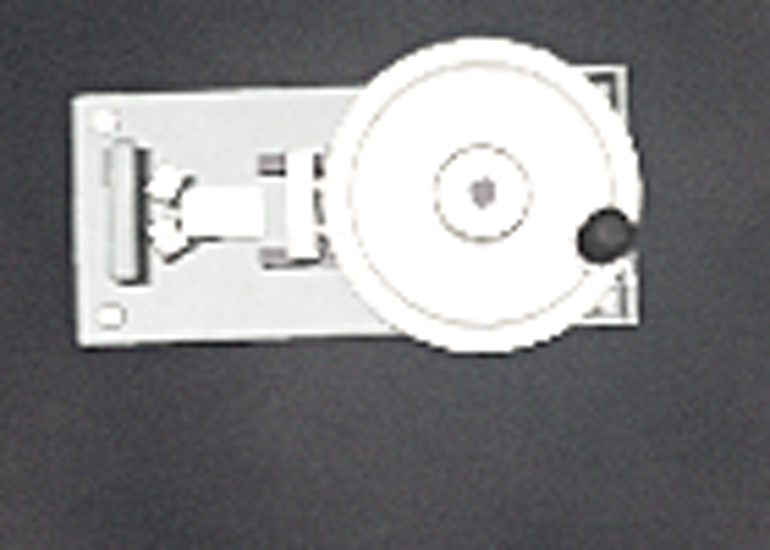

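Call:
drive_tool([
  [[1,0.5,0.5,0,-0.02],[1,1,1,0,-0.039],[1,1,1,0,-0.039],[1,1,1,0,-0.039]],
])

```text
time_s: 0.6
tcp_pos: [0.2522, 0.5067, 0.238]
eef_rot: [-180.0, 0.0, -0.1]
contact_force: [0.7, 0.8, 0.3]
gripper_width: 0.0873
gripper_force: 0.0
```

Call:
drive_tool([
  [[1,0.5,0.5,0,0],[1,1,1,0,0],[1,1,1,0,0],[1,1,1,0,0]],
])

```text
time_s: 1.1
tcp_pos: [0.3723, 0.3879, 0.2373]
eef_rot: [180.0, 0.0, -0.2]
contact_force: [0.2, -0.3, 0.0]
gripper_width: 0.0877
gripper_force: 0.0
```

Call:
drive_tool([
  [[1,0.4,0.5,0,0],[1,0.83,1,0,0],[1,0.83,1,0,0],[1,0.83,1,0,0]],
])

```text
time_s: 1.6
tcp_pos: [0.4714, 0.2689, 0.2371]
eef_rot: [180.0, 0.0, -0.1]
contact_force: [-0.8, -0.2, -0.9]
gripper_width: 0.0873
gripper_force: 0.0
```

Call:
drive_tool([
  [[1,0,0.5,0,0],[1,0,1,0,0],[1,0,1,0,0]],
])

```text
time_s: 1.98
tcp_pos: [0.4699, 0.1479, 0.2377]
eef_rot: [-180.0, 0.0, -0.1]
contact_force: [1.1, 1.6, 0.3]
gripper_width: 0.0875
gripper_force: 0.0
```

Call:
drive_tool([
  [[1,0,0.5,0,0],[1,0,1,0,0],[1,0,1,0,0]],
])

```text
time_s: 2.35
tcp_pos: [0.4705, 0.0282, 0.2376]
eef_rot: [-180.0, 0.0, -0.1]
contact_force: [0.1, 0.4, -0.4]
gripper_width: 0.088
gripper_force: 0.0
```

Call:
drive_tool([
  [[1,0,0.5,0,0],[1,0,1,0,0],[1,0,1,0,0]],
])

```text
time_s: 2.72
tcp_pos: [0.4711, -0.0918, 0.2373]
eef_rot: [180.0, 0.0, -0.2]
contact_force: [-0.1, 0.7, 0.0]
gripper_width: 0.0878
gripper_force: 0.0
```

Call:
drive_tool([
  [[1,0,0.5,0,0],[1,0,1,0,0],[1,0,1,0,0]],
])

```text
time_s: 3.1
tcp_pos: [0.4716, -0.2117, 0.237]
eef_rot: [180.0, 0.0, -0.1]
contact_force: [-0.2, -0.2, -0.1]
gripper_width: 0.0876
gripper_force: 0.0
```

Now above the stone, lowering partway, for a close look.

Call:
drive_tool([
  [[1,0,0.4,0.3,0],[1,0,0.75,0.6,0],[1,0,0.75,0.8,0],[1,0,0.75,0.8,0],[1,0,0.75,0.8,0]],
])

```text
time_s: 3.72
tcp_pos: [0.4723, -0.2993, 0.1426]
eef_rot: [180.0, -0.1, 0.2]
contact_force: [0.1, -0.2, 0.5]
gripper_width: 0.0879
gripper_force: 0.0
```

```bash
python3 - <<'E'
from h import *
im,m=save('wrist','w1.png')
Rm=R.from_rotvec(np.ravel(m['rvec'])).as_matrix(); print('cam',-Rm.T@np.ravel(m['tvec']),Rm.T[:,2], r.get_state()['tcp_pos'])
print(proj(m,[.4704,-.3017,.01]))
E
```

```text
cam [ 0.55039516 -0.29873101  0.2901536 ] [-2.89284856e-01 -6.02382752e-04 -9.57242869e-01] [ 0.47237019 -0.29953007  0.14300953]
[283.07438385 201.64028748]
```

View pics/w1.png

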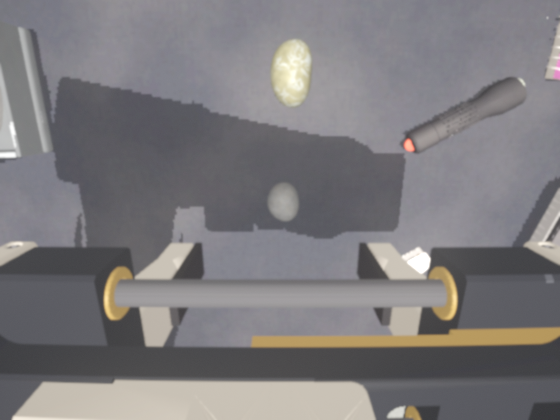

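The wrist view shows the grey stone centred near (283,202), with its long axis nearly along image vertical.

```bash
python3 - <<'E'
from h import *
m=camera_model('wrist'); im=cv2.imread('pics/w1.png')[170:235,250:320]
g=cv2.GaussianBlur(im,(3,3),0).mean(2); print(g[10,5],g[32,33])
for th in (55,65,75):
    n,l,st,ce=cv2.connectedComponentsWithStats((g>th).astype(np.uint8)); k=l[32,33]
    if not k: continue
    c=cv2.findContours((l==k).astype(np.uint8),0,1)[0][0][:,0]+[250,170]
    w=np.array([at(m,p,.006)[:2]*1000 for p in c],np.float32)
    print(th,st[k],cv2.fitEllipse(w))
E
```

```text
98.66666666666667 170.33333333333334
55 [   0    0   70   65 4550] ((467.5315856933594, -303.3763122558594), (75.61599731445312, 79.20720672607422), 177.7402801513672)
65 [   0    0   70   65 4550] ((467.5315856933594, -303.3763122558594), (75.61599731445312, 79.20720672607422), 177.7402801513672)
75 [   0    0   70   65 4550] ((467.5315856933594, -303.3763122558594), (75.61599731445312, 79.20720672607422), 177.7402801513672)
```

```bash
python3 - <<'E'
from h import *
m=camera_model('wrist'); im=cv2.imread('pics/w1.png')[170:235,250:320]
g=cv2.GaussianBlur(im,(3,3),0).mean(2); print(g[32,::5].round(),g[::5,33].round())
for th in (110,120,130,140):
    n,l,st,ce=cv2.connectedComponentsWithStats((g>th).astype(np.uint8)); k=l[32,33]
    if not k: continue
    c=cv2.findContours((l==k).astype(np.uint8),0,1)[0][0][:,0]+[250,170]
    w=np.array([at(m,p,.006)[:2]*1000 for p in c],np.float32)
    print(th,st[k],cv2.fitEllipse(w))
cv2.imwrite('pics/w1c.png',cv2.resize(im,None,fx=8,fy=8))
E
```

```text
[ 96.  96.  96.  95. 134. 156. 165. 169. 158. 139.  96.  93.  93.  92.] [ 98.  97.  97. 130. 145. 160. 169. 167. 163. 156. 126.  94. 127.]
110 [ 18  13  31  39 963] ((468.8218994140625, -302.0402526855469), (29.21647834777832, 38.510196685791016), 95.10498046875)
120 [ 18  14  30  37 860] ((468.5770568847656, -302.0295715332031), (27.477611541748047, 36.52423858642578), 95.52388000488281)
130 [ 20  15  27  35 753] ((468.1469421386719, -302.0144348144531), (25.56731605529785, 34.30223846435547), 95.09282684326172)
140 [ 21  18  25  32 607] ((467.2313537597656, -301.9814147949219), (22.92115592956543, 30.838687896728516), 95.26065826416016)
```

View pics/w1c.png

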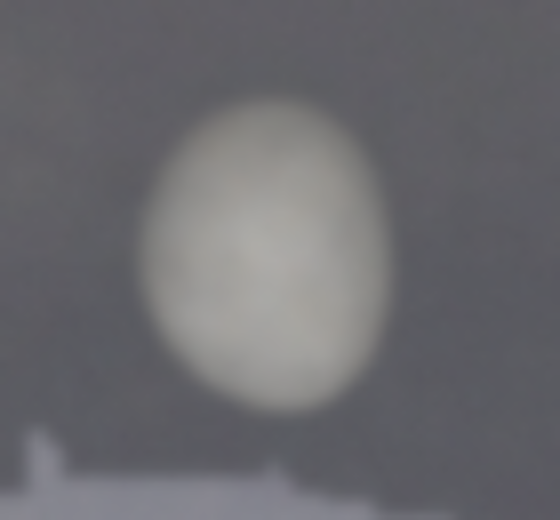

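The grey stone fits a 38.5 x 29 mm outline at (0.469, -0.302), long axis about +5° from x. Descending.

Call:
drive_tool([
  [[1,-0.027,0.022,0.4,-0.014],[1,-0.027,0.022,0.8,-0.014],[1,-0.027,0.022,0.95,-0.014],[1,-0.027,0.022,0.95,-0.014]],
])

```text
time_s: 4.28
tcp_pos: [0.4678, -0.3026, 0.0275]
eef_rot: [-180.0, 0.0, 5.1]
contact_force: [-0.3, 0.7, 0.4]
gripper_width: 0.0877
gripper_force: 0.0
```

Call:
drive_tool([
  [[1,0,0,0.1,0],[1,0,0,0.125,0],[-0.5,0,0,0.125,0],[-0.5,0,0,0.125,0],[-0.5,0,0,0.125,0]],
], squeeze=12)

```text
time_s: 4.9
tcp_pos: [0.4677, -0.3034, 0.0129]
eef_rot: [180.0, -0.0, 5.0]
contact_force: [0.3, 0.1, 0.1]
gripper_width: 0.0629
gripper_force: 0.0
```

Call:
drive_tool([
  [[-0.5,0,0,0,0],[-0.5,0,0,0,0],[-0.5,0,0,0,0],[-0.5,0,0,0,0]],
])

```text
time_s: 5.4
tcp_pos: [0.4675, -0.3032, 0.0125]
eef_rot: [-180.0, 0.0, 5.1]
contact_force: [0.1, 0.3, 0.6]
gripper_width: 0.0282
gripper_force: 12.0
```

Call:
drive_tool([
  [[-0.5,0,0,-0.2,0],[-0.5,0,0,-0.6,0],[-0.5,0,0,-1,0],[-0.5,0,0,-1,0]],
])

```text
time_s: 5.9
tcp_pos: [0.4699, -0.3041, 0.1367]
eef_rot: [179.8, -0.4, 5.1]
contact_force: [0.7, -0.5, -0.8]
gripper_width: 0.0284
gripper_force: 12.0
```

```bash
python3 - <<'E'
from h import *
s=r.get_state(); print(np.round(s['joints'],1),s['tcp_pos'],s['contact_force'],s['gripper_width'])
E
```

```text
[-1.280e+01  1.460e+01 -2.220e+01  1.000e-01 -5.280e+01  1.079e+02] [ 0.46989762 -0.30406759  0.1366624 ] [ 0.74473009 -0.51877193 -0.7868567 ] 0.02840910121506345
```

Call:
drive_tool([
  [[-0.5,0.1,-0.3,-0.2,0],[-0.5,0.27,-0.6,-0.4,0],[-0.5,0.27,-0.77,-0.4,0]],
])

```text
time_s: 6.28
tcp_pos: [0.4933, -0.207, 0.1817]
eef_rot: [180.0, -0.2, 5.1]
contact_force: [0.4, -0.8, -1.8]
gripper_width: 0.0282
gripper_force: 12.0
```

Call:
drive_tool([
  [[-0.5,0.14,-0.4,0,0],[-0.5,0.27,-0.77,0,0]],
])

```text
time_s: 6.52
tcp_pos: [0.5154, -0.1121, 0.1798]
eef_rot: [-180.0, 0.1, 5.0]
contact_force: [1.2, -0.2, -0.4]
gripper_width: 0.0287
gripper_force: 12.0
```

Call:
drive_tool([
  [[-0.5,0.14,-0.4,0,0],[-0.5,0.27,-0.77,0,0]],
])

```text
time_s: 6.78
tcp_pos: [0.5396, -0.0169, 0.1797]
eef_rot: [180.0, 0.1, 5.1]
contact_force: [0.8, -0.2, 0.1]
gripper_width: 0.0279
gripper_force: 12.0
```

Call:
drive_tool([
  [[-0.5,0.14,-0.4,0,-0.02],[-0.5,0.27,-0.77,0,-0.04],[-0.5,0.27,-0.77,0,-0.065],[-0.5,0.27,-0.77,0,-0.09],[-0.5,0.27,-0.77,0,-0.115]],
])

```text
time_s: 7.4
tcp_pos: [0.5634, 0.0765, 0.1793]
eef_rot: [-179.9, 0.1, 46.8]
contact_force: [0.3, -0.4, -0.1]
gripper_width: 0.0282
gripper_force: 12.0
```

Call:
drive_tool([
  [[-0.5,0,0,0,-0.025],[-0.5,0,0,0,-0.05],[-0.5,0,0,0,-0.075],[-0.5,0,0,0,-0.1],[-0.5,0,0,0,-0.123]],
])

```text
time_s: 8.02
tcp_pos: [0.5635, 0.0762, 0.1794]
eef_rot: [-179.9, 0.0, 91.0]
contact_force: [0.2, 0.3, -1.4]
gripper_width: 0.0286
gripper_force: 12.0
```

```bash
python3 - <<'E'
from h import *
s=r.get_state(); print(np.round(s['joints'],1),s['tcp_pos'],s['eef_rot'],s['gripper_width'])
im,m=save('wrist','w2.png')
for P in [[.568,.08,.022],[.569,.025,.014],[.5686,-.026,.058]]: print(proj(m,P))
E
```

```text
[ 27.4  13.3 -17.6  -0.  -59.2 153.6] [0.5634849  0.07617583 0.17943053] [-1.79909882e+02  2.26268866e-02  9.10041414e+01] 0.02861606280516349
[285.37588151 190.44991166]
[285.05881933 237.4920354 ]
[284.02610229 301.04008812]
```

View pics/w2.png

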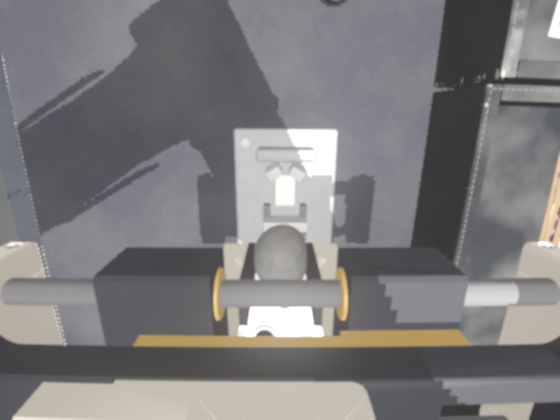

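The wrist view shows the base's far edge from (235,130) to (337,130), the V-jaw bar at (258..314, 155), the bed at cols 276..295, and the stone held straight at (282,258). Measuring the vise centreline.

```bash
python3 - <<'E'
from h import *
m=camera_model('wrist')
for n,uv,z in [('e1',(235.5,130),.014),('e2',(336.5,130),.014),('v1',(257.5,148.5),.042),('v2',(314.5,148.5),.042),('bedL',(276,190),.022),('bedR',(295,190),.022),('stoneL',(254,258),.172),('stoneR',(308,258),.172),('stonetop',(281,226),.175),('sideL',(240,230),.014),('sideR',(333,230),.014),('jawfaceL',(263,219),.042),('jawR',(306,219),.042)]: print(n,at(m,uv,z).round(4))
im=cv2.imread('pics/w2.png')[125:345,215:355]
cv2.imwrite('pics/w2c.png',cv2.resize(im,None,fx=2.7*1.01,fy=2.7*1.01,interpolation=cv2.INTER_CUBIC))
E
```

```text
e1 [0.5168 0.1385 0.014 ]
e2 [0.617 0.141 0.014]
v1 [0.5408 0.1238 0.042 ]
v2 [0.5931 0.1251 0.042 ]
bedL [0.5584 0.0802 0.022 ]
bedR [0.5777 0.0807 0.022 ]
stoneL [0.5487 0.0777 0.172 ]
stoneR [0.5787 0.0785 0.172 ]
stonetop [0.5632 0.0982 0.175 ]
sideL [0.52   0.0325 0.014 ]
sideR [0.6212 0.0351 0.014 ]
jawfaceL [0.5465 0.0556 0.042 ]
jawR [0.5886 0.0567 0.042 ]
```

View pics/w2c.png

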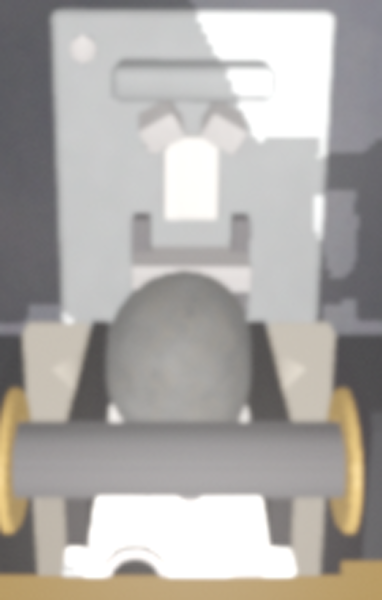

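Call:
drive_tool([
  [[-0.5,0,0.037,0.4,0],[-0.5,0,0.037,0.8,0],[-0.5,0,0.037,0.9,0],[-0.5,0,0.037,0.9,0]],
])

```text
time_s: 8.57
tcp_pos: [0.5684, 0.0762, 0.0723]
eef_rot: [-179.9, 0.1, 90.7]
contact_force: [-0.0, -0.2, -0.2]
gripper_width: 0.0281
gripper_force: 12.0
```

```bash
python3 - <<'E'
from h import *
a,m=save('wrist','w3.png'); print(r.get_state()['tcp_pos'])
cv2.imwrite('pics/w3c.png',cv2.resize(cv2.imread('pics/w3.png')[100:320,160:400],None,fx=2.7,fy=2.7,interpolation=cv2.INTER_CUBIC))
for P in [(.568,.0986,.022),(.568,.081,.022),(.568,.055,.042)]: print(proj(m,P))
E
```

```text
[0.56921133 0.07658606 0.07348261]
[280.45742037 201.47767234]
[280.13281598 226.18603316]
[279.52996065 274.61854157]
```

View pics/w3c.png

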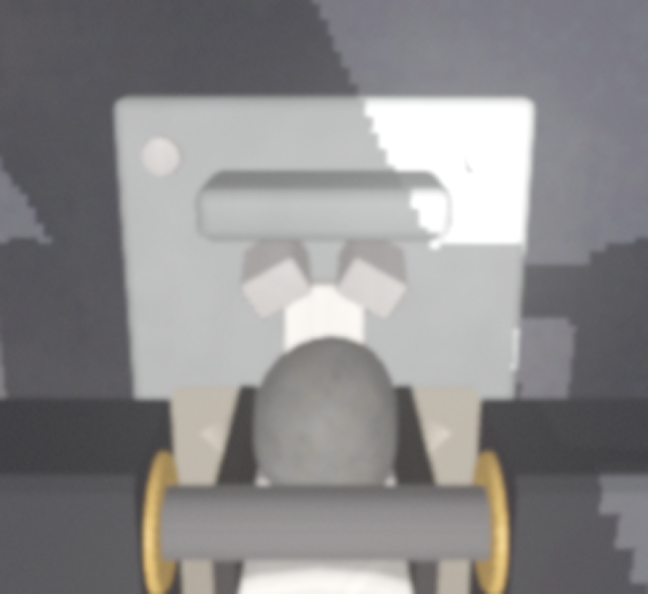

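Bed centre (280,230) and stone (281) line up laterally. Lowering to the bed.

Call:
drive_tool([
  [[-0.5,0,0,0.12,0],[-0.5,0,0,0.22,0],[-0.5,0,0,0.29,0],[-0.5,0,0,0.3,0]],
])

```text
time_s: 9.12
tcp_pos: [0.5681, 0.0762, 0.0358]
eef_rot: [-179.9, 0.0, 90.7]
contact_force: [0.4, 0.6, -0.7]
gripper_width: 0.0285
gripper_force: 12.0
```

```bash
python3 - <<'E'
from h import *
s=r.get_state(); print(s['tcp_pos'],s['contact_force'])
m=camera_model('wrist'); o=None
a,m=save('wrist','w4.png')
cv2.imwrite('pics/w4c.png',cv2.resize(cv2.imread('pics/w4.png')[140:320,180:380],None,fx=3.2,fy=3.2,interpolation=cv2.INTER_CUBIC))
for P in [(.568,.1,.0265),(.568,.0965,.0265),(.568,.081,.022),(.568,.055,.042)]: print(proj(m,P))
E
```

```text
[0.56806132 0.07618097 0.03578107] [ 0.37197377  0.6138127  -0.72997494]
[280.9781641  219.67368161]
[280.88971282 225.76612045]
[280.52809033 248.48177961]
[279.80036047 308.62786643]
```

View pics/w4c.png

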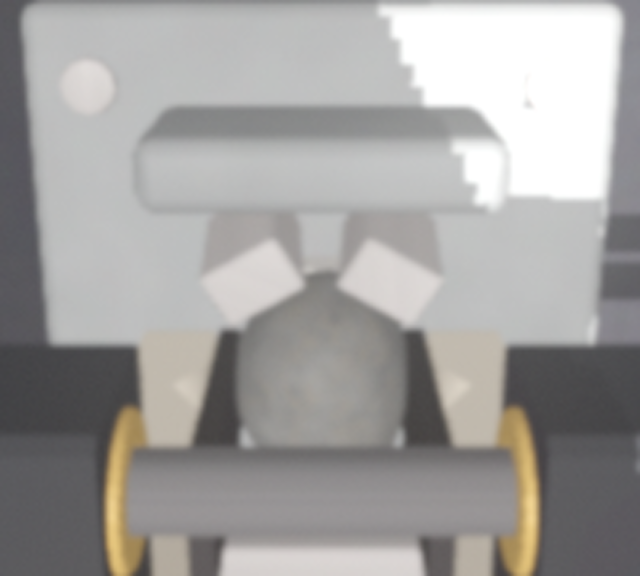

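Stone tip at about (281,224), slightly short of the V, stone centre about 2.5 mm wheelward of the seat. Lowering the last millimetre and releasing.

Call:
drive_tool([
  [[-0.5,0,0,0.01,0],[-0.5,0,0,0.012,0],[0.1,0,0,0.012,0],[0.1,0,0,0.012,0],[0.1,0,0,0.012,0]],
])

```text
time_s: 9.8
tcp_pos: [0.5686, 0.0764, 0.0353]
eef_rot: [180.0, -0.0, 90.7]
contact_force: [0.5, -0.1, 0.6]
gripper_width: 0.0471
gripper_force: 0.0
```

Call:
drive_tool([
  [[0.1,0,0,0,0],[0.1,0,0,0,0],[0.1,0,0,-0.2,0],[0.1,0,0,-0.5,0],[0.1,0,0,-0.95,0]],
])

```text
time_s: 10.42
tcp_pos: [0.5674, 0.076, 0.1489]
eef_rot: [-179.8, 0.1, 90.7]
contact_force: [1.0, 1.1, 0.1]
gripper_width: 0.0481
gripper_force: 0.0
```

```bash
python3 - <<'E'
from h import *
s=r.get_state(); print(s['tcp_pos'],s['contact_force'],s['gripper_width'])
a,m=save('wrist','w5.png');b,_=save('top','t5.png')
A=cv2.resize(cv2.imread('pics/w5.png')[80:320,170:390],(520,568),interpolation=cv2.INTER_CUBIC)
cv2.imwrite('pics/w5c.png',A)
for P in [(.568,.0785,.033),(.568,.081,.022)]: print(proj(m,P))
E
```

```text
[0.56739923 0.07596822 0.1489183 ] [0.96285948 1.11975838 0.14980772] 0.04811034442406284
[281.7045997  202.74180575]
[281.74871778 196.83708044]
```

View pics/w5c.png

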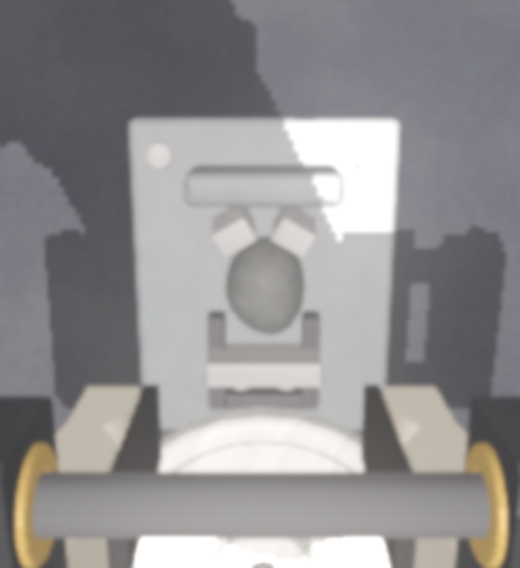

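The stone lies flat between the jaws, just short of the V, centred near crop (266,285). Next I refine the knob and wheel axis numerically from the first top picture.

```bash
python3 - <<'E'
from h import *
m=camera_model('top'); im=cv2.imread('pics/top0.png').mean(2)
sub=im[214:233,306:326]; l=cv2.connectedComponentsWithStats((sub<110).astype(np.uint8))
for i in range(1,l[0]): print(l[2][i],l[3][i]+[306,214], at(m,l[3][i]+[306,214],.1).round(4))
g=(im>215).astype(np.uint8)
c=max(cv2.findContours(g,0,1)[0],key=cv2.contourArea)[:,0]
# rim points: those outside base in rows (above 192 / below 242) 
p=np.array([q for q in c if (q[1]<190 or q[1]>240) and 268<q[0]<318]); print(len(p))
w=np.array([at(m,q,.056)[:2] for q in p])
from scipy.optimize import least_squares
s=least_squares(lambda v:np.hypot(w[:,0]-v[0],w[:,1]-v[1])-v[2],[.57,-.025,.062],loss='soft_l1',f_scale=.001); print(s.x, s.cost)
s=least_squares(lambda v:np.hypot(w[:,0]-v[0],w[:,1]-v[1])-.062,[.57,-.025]); print(s.x)
h=cv2.imread('pics/t5.png').mean(2)[205:250,290:340]; print((h<60).sum())
E
```

```text
[  4   0  16  19 170] [319.2        223.04705882] [ 0.5464 -0.0761  0.1   ]
47
[ 0.56912255 -0.02360853  0.06046054] 6.539195458872448e-06
[ 0.56914389 -0.02350407]
27
```

Call:
drive_tool([
  [[1,-0.4,0,-0.1,0],[1,-0.8,0,-0.1,0],[1,-0.8,0,-0.1,0]],
])

```text
time_s: 10.9
tcp_pos: [0.5694, -0.0221, 0.1611]
eef_rot: [180.0, 0.0, 90.6]
contact_force: [-0.4, 0.3, -0.9]
gripper_width: 0.0726
gripper_force: 0.0
```

```bash
python3 - <<'E'
from h import *
im,m=save('wrist','w6.png'); print(r.get_state()['tcp_pos'])
q=proj(m,[.5467,-.0685,.107]); print('knob exp',q, 'axis exp',proj(m,[.57,-.025,.058]))
q=np.round(q).astype(int); g=im.astype(float).mean(2); np.set_printoptions(linewidth=250)
print(g[q[1]-40:q[1]+41:5, q[0]-60:q[0]+61:5].astype(int))
E
```

```text
[ 0.56957101 -0.02086347  0.1610795 ]
knob exp [249.55215059 288.48576619] axis exp [281.2798961  213.16449095]
[[150 150 151 115  58  68 101 194 209 195 191 211 174 171 165 183 212 212 208 209 211 211 210 210 209]
 [150 151 145  59  58  74 104 121 202 213 197 170 118  66  65 150 193 210 206 210 210 212 211 209 203]
 [156 158  96  56  56  70 103 108 135 196 207 168  62  62  63  66 174 207 209 210 212 210 204 190 189]
 [163 158  55  55  53  63 101 127 214 176 179 142  59  60  61  61 176 188 193 192 190 188 193 205 207]
 [150  91  53  52  54  56 103 102 104 101 104  64  58  59  57  63 205 206 207 209 210 209 207 201 171]
 [130  51  51  50  53  56 104 104 104 104 104  56  57  56  57  64 189 196 204 197 187 172 115  80  79]
 [ 66  58  57  58  58  78 100  99  99 101  99  61  63  63  61  63  97  87  80  79  80  81  80  87 101]
 [ 90  89  90  89  90  90  89  90  90  91  91  92  92  93  92  93  93  92  93  93  92  93  93  92  92]
 [110 109 110 110 110 110 110 110 110 110 111 111 110 111 110 112 112 110 112 111 112 110 111 111 111]
 [115 116 116 117 117 117 117 116 117 117 117 116 117 118 116 118 118 118 117 118 117 117 117 118 117]
 [119 119 120 119 119 120 119 121 120 120 120 120 120 120 120 121 121 120 120 121 120 120 120 119 120]
 [116 117 116 117 117 116 117 117 118 118 117 118 117 119 119 118 118 118 118 118 119 118 118 118 118]
 [ 78  68  64 105 107 108 107 105 105 105 104 101 102 101 101 102 102 100 102 102 105 108 109 109 108]
 [ 71  61  54 106 103 102 104 102 101 101  99  98  97  99  98  98  97  98  98  98 100 102 105 105 104]
 [ 71  66  96 106 103 101 103 104 101 102 100  97  98  97  96  98  97  97  96  97  98  99 100 101 101]
 [ 72  68 106 104 103 104 103 102 103  99  97  97  97  98  96  97  95  97  97  98  99 100  99 100  99]
 [110 110 107 106 104 105 102 103 100  96  97  96  96  97  96  97  97  96  95  96  97  96  97  99 100]]
```

```bash
python3 - <<'E'
from h import *
m=camera_model('wrist'); g=cv2.imread('pics/w6.png').mean(2)
np.set_printoptions(linewidth=250)
print('row265',g[265,240:276].astype(int)); print('col256',g[244:276,256].astype(int))
for uv in [(246,266),(267,266),(256.5,251)]: print(at(m,uv,.107).round(4))
# wheel hub / rim seen above
for P in [(.5467,-.0685,.107),(.5467,-.0585,.107),(.5467,-.0685,.06)]: print(proj(m,P))
E
```

```text
row265 [143 148 153 157 146 115  77  60  58  59  58  57  59  59  60  60  59  59  61  60  61  61  60  60  60  62  74 106 147 170 180 183 185 186 186 186]
col256 [205 194 172 164 172 167 141 101  72  65  62  63  64  63  62  62  60  60  60  59  60  59  59  58  59  58  57  58  56  56  56  57]
[ 0.5447 -0.0486  0.107 ]
[ 0.56   -0.0485  0.107 ]
[ 0.5525 -0.0366  0.107 ]
[249.26976905 289.90658398]
[249.00073709 278.04368225]
[254.40520513 261.17082413]
```

Call:
drive_tool([
  [[1,-0.39,-0.175,0,0],[1,-0.39,-0.175,0,0],[1,-0.39,-0.175,0.3,0],[1,-0.39,-0.175,0.6,0],[1,-0.39,-0.175,0.71,0]],
])

```text
time_s: 11.58
tcp_pos: [0.5484, -0.0659, 0.074]
eef_rot: [-179.8, 0.0, 90.8]
contact_force: [0.4, 0.6, 1.0]
gripper_width: 0.0876
gripper_force: 0.0
```

Call:
drive_tool([
  [[-0.6,0,0,0,0],[-0.6,0,0,0,0],[-0.6,0,0,0,0],[-0.6,0,0,0,0],[-0.6,0,0,0,0]],
], squeeze=10)

```text
time_s: 12.2
tcp_pos: [0.5495, -0.0667, 0.0763]
eef_rot: [180.0, -0.0, 90.7]
contact_force: [0.7, -0.4, -0.3]
gripper_width: 0.0429
gripper_force: 0.0
```

Call:
drive_tool([
  [[-0.6,0,0,0,0],[-0.6,0,0,0,0],[-0.6,0,0,0,0]],
])

```text
time_s: 12.58
tcp_pos: [0.5493, -0.0667, 0.0759]
eef_rot: [-180.0, 0.0, 90.7]
contact_force: [-0.2, -0.7, 1.7]
gripper_width: 0.0193
gripper_force: 10.0
```

```bash
cat > arc.py <<'E'
from h import *
import sys
def st():
    s=r.get_state(); print('t',s['time_s'],'pos',np.round(s['tcp_pos'],4),'F',np.round(s['contact_force'],1))
    return s
def rows(phi,steps,ax=(.569,-.0243),rad=.049,yaw=90.7,g=-0.6):
    y=np.radians(yaw); X=np.array([np.cos(y),np.sin(y)]); Y=np.array([np.sin(y),-np.cos(y)])
    f=lambda a: rad*np.array([np.cos(np.radians(a)),np.sin(np.radians(a))])
    out=[]
    for k in steps:
        d=(f(phi-k)-f(phi))/.12; out.append([g,round(float(d@X),3),round(float(d@Y),3),0,0])
    print(phi,'->',phi-steps[-1],out)
    t=np.radians(phi); print('  tangent cw',np.round([np.sin(t),-np.cos(t)],2),'radial',np.round([np.cos(t),np.sin(t)],2))
E
python3 - <<'E'
from arc import *
p=-114.1
for i in range(11): rows(p,[4,8,12,16,20]); p-=20
E
```

```text
-114.1 -> -134.1 [[-0.6, 0.013, -0.025, 0, 0], [-0.6, 0.027, -0.05, 0, 0], [-0.6, 0.044, -0.073, 0, 0], [-0.6, 0.062, -0.096, 0, 0], [-0.6, 0.081, -0.116, 0, 0]]
  tangent cw [-0.91  0.41] radial [-0.41 -0.91]
-134.1 -> -154.1 [[-0.6, 0.021, -0.02, 0, 0], [-0.6, 0.043, -0.038, 0, 0], [-0.6, 0.066, -0.054, 0, 0], [-0.6, 0.091, -0.069, 0, 0], [-0.6, 0.116, -0.082, 0, 0]]
  tangent cw [-0.72  0.7 ] radial [-0.7  -0.72]
-154.1 -> -174.1 [[-0.6, 0.026, -0.011, 0, 0], [-0.6, 0.053, -0.021, 0, 0], [-0.6, 0.081, -0.028, 0, 0], [-0.6, 0.109, -0.034, 0, 0], [-0.6, 0.137, -0.037, 0, 0]]
  tangent cw [-0.44  0.9 ] radial [-0.9  -0.44]
-174.1 -> -194.1 [[-0.6, 0.028, -0.002, 0, 0], [-0.6, 0.057, -0.001, 0, 0], [-0.6, 0.085, 0.001, 0, 0], [-0.6, 0.114, 0.006, 0, 0], [-0.6, 0.141, 0.012, 0, 0]]
  tangent cw [-0.1   0.99] radial [-0.99 -0.1 ]
-194.1 -> -214.1 [[-0.6, 0.027, 0.008, 0, 0], [-0.6, 0.054, 0.018, 0, 0], [-0.6, 0.08, 0.03, 0, 0], [-0.6, 0.105, 0.044, 0, 0], [-0.6, 0.129, 0.059, 0, 0]]
  tangent cw [0.24 0.97] radial [-0.97  0.24]
-214.1 -> -234.1 [[-0.6, 0.023, 0.017, 0, 0], [-0.6, 0.044,
[... 473 characters left out ...]
, [-0.6, 0.013, 0.141, 0, 0]]
  tangent cw [0.96 0.27] radial [-0.27  0.96]
-274.1 -> -294.1 [[-0.6, -0.003, 0.028, 0, 0], [-0.6, -0.009, 0.056, 0, 0], [-0.6, -0.016, 0.084, 0, 0], [-0.6, -0.025, 0.111, 0, 0], [-0.6, -0.036, 0.137, 0, 0]]
  tangent cw [ 1.   -0.07] radial [0.07 1.  ]
-294.1 -> -314.1 [[-0.6, -0.013, 0.025, 0, 0], [-0.6, -0.027, 0.05, 0, 0], [-0.6, -0.044, 0.073, 0, 0], [-0.6, -0.062, 0.096, 0, 0], [-0.6, -0.081, 0.116, 0, 0]]
  tangent cw [ 0.91 -0.41] radial [0.41 0.91]
-314.1 -> -334.1 [[-0.6, -0.021, 0.02, 0, 0], [-0.6, -0.043, 0.038, 0, 0], [-0.6, -0.066, 0.054, 0, 0], [-0.6, -0.091, 0.069, 0, 0], [-0.6, -0.116, 0.082, 0, 0]]
  tangent cw [ 0.72 -0.7 ] radial [0.7  0.72]
```

Call:
drive_tool([
  [[-0.6,0.013,-0.025,0,0],[-0.6,0.027,-0.05,0,0],[-0.6,0.044,-0.073,0,0],[-0.6,0.062,-0.096,0,0],[-0.6,0.081,-0.116,0,0]],
], squeeze=25)

```text
time_s: 13.2
tcp_pos: [0.535, -0.057, 0.0759]
eef_rot: [-180.0, 0.0, 90.7]
contact_force: [0.9, -1.1, 0.0]
gripper_width: 0.0193
gripper_force: 25.0
```

Call:
drive_tool([
  [[-0.6,0.021,-0.02,0,0],[-0.6,0.043,-0.038,0,0],[-0.6,0.066,-0.054,0,0],[-0.6,0.066,-0.054,0,0]],
])

```text
time_s: 13.7
tcp_pos: [0.5284, -0.049, 0.0759]
eef_rot: [-180.0, -0.0, 90.7]
contact_force: [-1.7, -0.6, -0.1]
gripper_width: 0.0192
gripper_force: 25.0
```

```bash
python3 - <<'E'
from arc import *
p=-146.1
for i in range(12): rows(p,[4,8,12,16]); p-=16
E
```

```text
-146.1 -> -162.1 [[-0.6, 0.024, -0.015, 0, 0], [-0.6, 0.05, -0.028, 0, 0], [-0.6, 0.076, -0.039, 0, 0], [-0.6, 0.103, -0.048, 0, 0]]
  tangent cw [-0.56  0.83] radial [-0.83 -0.56]
-162.1 -> -178.1 [[-0.6, 0.028, -0.007, 0, 0], [-0.6, 0.055, -0.013, 0, 0], [-0.6, 0.084, -0.017, 0, 0], [-0.6, 0.112, -0.018, 0, 0]]
  tangent cw [-0.31  0.95] radial [-0.95 -0.31]
-178.1 -> -194.1 [[-0.6, 0.028, 0.0, 0, 0], [-0.6, 0.057, 0.003, 0, 0], [-0.6, 0.085, 0.007, 0, 0], [-0.6, 0.113, 0.013, 0, 0]]
  tangent cw [-0.03  1.  ] radial [-1.   -0.03]
-194.1 -> -210.1 [[-0.6, 0.027, 0.008, 0, 0], [-0.6, 0.054, 0.018, 0, 0], [-0.6, 0.08, 0.03, 0, 0], [-0.6, 0.105, 0.044, 0, 0]]
  tangent cw [0.24 0.97] radial [-0.97  0.24]
-210.1 -> -226.1 [[-0.6, 0.024, 0.015, 0, 0], [-0.6, 0.047, 0.033, 0, 0], [-0.6, 0.068, 0.051, 0, 0], [-0.6, 0.089, 0.071, 0, 0]]
  tangent cw [0.5  0.87] radial [-0.87  0.5 ]
-226.1 -> -242.1 [[-0.6, 0.019, 0.021, 0, 0], [-0.6, 0.036, 0.044, 0, 0], [-0.6, 0.052, 0.068, 0, 0], [-0.6, 0.066, 0.093, 0, 0]]
  tangent cw [0.72 0.69] radial [-0.69  0.72]
-242.1 -> -258.1 [[-0.6, 0.012, 0.0
[... 332 characters left out ...]
 [[-0.6, -0.003, 0.028, 0, 0], [-0.6, -0.009, 0.056, 0, 0], [-0.6, -0.016, 0.084, 0, 0], [-0.6, -0.025, 0.111, 0, 0]]
  tangent cw [ 1.   -0.07] radial [0.07 1.  ]
-290.1 -> -306.1 [[-0.6, -0.011, 0.026, 0, 0], [-0.6, -0.024, 0.052, 0, 0], [-0.6, -0.038, 0.076, 0, 0], [-0.6, -0.055, 0.1, 0, 0]]
  tangent cw [ 0.94 -0.34] radial [0.34 0.94]
-306.1 -> -322.1 [[-0.6, -0.018, 0.022, 0, 0], [-0.6, -0.037, 0.043, 0, 0], [-0.6, -0.058, 0.063, 0, 0], [-0.6, -0.08, 0.081, 0, 0]]
  tangent cw [ 0.81 -0.59] radial [0.59 0.81]
-322.1 -> -338.1 [[-0.6, -0.023, 0.016, 0, 0], [-0.6, -0.048, 0.031, 0, 0], [-0.6, -0.073, 0.044, 0, 0], [-0.6, -0.099, 0.055, 0, 0]]
  tangent cw [ 0.61 -0.79] radial [0.79 0.61]
```

Call:
drive_tool([
  [[-0.6,0.024,-0.015,0,0],[-0.6,0.05,-0.028,0,0],[-0.6,0.076,-0.039,0,0],[-0.6,0.103,-0.048,0,0]],
])

```text
time_s: 14.2
tcp_pos: [0.5226, -0.0368, 0.0759]
eef_rot: [-180.0, 0.0, 90.7]
contact_force: [-0.8, -0.9, 0.1]
gripper_width: 0.0194
gripper_force: 25.0
```

Call:
drive_tool([
  [[-0.6,0.028,-0.007,0,0],[-0.6,0.055,-0.013,0,0],[-0.6,0.084,-0.017,0,0],[-0.6,0.112,-0.018,0,0]],
])

```text
time_s: 14.7
tcp_pos: [0.5203, -0.0235, 0.0759]
eef_rot: [-180.0, 0.0, 90.7]
contact_force: [-1.2, -2.6, 0.3]
gripper_width: 0.0195
gripper_force: 25.0
```

Call:
drive_tool([
  [[-0.6,0.028,0,0,0],[-0.6,0.057,0.003,0,0],[-0.6,0.085,0.007,0,0],[-0.6,0.113,0.013,0,0]],
])

```text
time_s: 15.2
tcp_pos: [0.5213, -0.0111, 0.0758]
eef_rot: [-179.9, 0.1, 90.7]
contact_force: [-0.5, -11.5, 0.2]
gripper_width: 0.0196
gripper_force: 25.0
```

Call:
drive_tool([
  [[-0.6,0.014,0.004,0,0],[-0.6,0.027,0.008,0,0],[-0.6,0.041,0.013,0,0],[-0.6,0.041,0.013,0,0]],
])

```text
time_s: 15.7
tcp_pos: [0.5229, -0.0058, 0.0759]
eef_rot: [-179.9, 0.1, 90.7]
contact_force: [-1.3, -6.5, 1.9]
gripper_width: 0.0194
gripper_force: 25.0
```

```bash
python3 - <<'E'
from arc import *
s=st(); p=-200.1
for i in range(14): rows(p,[2,4,6,6]); p-=6
E
```

```text
t 15.7 pos [ 0.5229 -0.0058  0.0759] F [-1.3 -6.5  1.9]
-200.1 -> -206.1 [[-0.6, 0.013, 0.005, 0, 0], [-0.6, 0.026, 0.011, 0, 0], [-0.6, 0.039, 0.017, 0, 0], [-0.6, 0.039, 0.017, 0, 0]]
  tangent cw [0.34 0.94] radial [-0.94  0.34]
-206.1 -> -212.1 [[-0.6, 0.013, 0.007, 0, 0], [-0.6, 0.025, 0.014, 0, 0], [-0.6, 0.037, 0.021, 0, 0], [-0.6, 0.037, 0.021, 0, 0]]
  tangent cw [0.44 0.9 ] radial [-0.9   0.44]
-212.1 -> -218.1 [[-0.6, 0.012, 0.008, 0, 0], [-0.6, 0.023, 0.016, 0, 0], [-0.6, 0.035, 0.025, 0, 0], [-0.6, 0.035, 0.025, 0, 0]]
  tangent cw [0.53 0.85] radial [-0.85  0.53]
-218.1 -> -224.1 [[-0.6, 0.011, 0.009, 0, 0], [-0.6, 0.022, 0.019, 0, 0], [-0.6, 0.032, 0.028, 0, 0], [-0.6, 0.032, 0.028, 0, 0]]
  tangent cw [0.62 0.79] radial [-0.79  0.62]
-224.1 -> -230.1 [[-0.6, 0.01, 0.01, 0, 0], [-0.6, 0.02, 0.021, 0, 0], [-0.6, 0.029, 0.032, 0, 0], [-0.6, 0.029, 0.032, 0, 0]]
  tangent cw [0.7  0.72] radial [-0.72  0.7 ]
-230.1 -> -236.1 [[-0.6, 0.009, 0.011, 0, 0], [-0.6, 0.017, 0.023, 0, 0], [-0.6, 0.025, 0.034, 0, 0], [-0.6, 0.025, 0.034, 0, 0]]
  tangent cw [0.77 0.64] radial [-0.6
[... 720 characters left out ...]
-> -266.1 [[-0.6, 0.002, 0.014, 0, 0], [-0.6, 0.004, 0.028, 0, 0], [-0.6, 0.005, 0.042, 0, 0], [-0.6, 0.005, 0.042, 0, 0]]
  tangent cw [0.99 0.17] radial [-0.17  0.99]
-266.1 -> -272.1 [[-0.6, 0.001, 0.014, 0, 0], [-0.6, 0.001, 0.028, 0, 0], [-0.6, 0.0, 0.043, 0, 0], [-0.6, 0.0, 0.043, 0, 0]]
  tangent cw [1.   0.07] radial [-0.07  1.  ]
-272.1 -> -278.1 [[-0.6, -0.001, 0.014, 0, 0], [-0.6, -0.002, 0.028, 0, 0], [-0.6, -0.004, 0.043, 0, 0], [-0.6, -0.004, 0.043, 0, 0]]
  tangent cw [ 1.   -0.04] radial [0.04 1.  ]
-278.1 -> -284.1 [[-0.6, -0.002, 0.014, 0, 0], [-0.6, -0.005, 0.028, 0, 0], [-0.6, -0.009, 0.042, 0, 0], [-0.6, -0.009, 0.042, 0, 0]]
  tangent cw [ 0.99 -0.14] radial [0.14 0.99]
```

Call:
drive_tool([
  [[-0.6,0.013,0.005,0,0],[-0.6,0.026,0.011,0,0],[-0.6,0.026,0.011,0,0]],
])

```text
time_s: 16.08
tcp_pos: [0.5247, -0.0017, 0.0759]
eef_rot: [180.0, -0.0, 90.7]
contact_force: [-1.5, -2.2, 0.5]
gripper_width: 0.0192
gripper_force: 25.0
```

Call:
drive_tool([
  [[-0.6,0.013,0.006,0,0],[-0.6,0.026,0.013,0,0],[-0.6,0.026,0.013,0,0]],
])

```text
time_s: 16.45
tcp_pos: [0.5269, 0.0022, 0.076]
eef_rot: [179.9, -0.1, 90.8]
contact_force: [1.4, 3.9, -2.1]
gripper_width: 0.0194
gripper_force: 25.0
```

Call:
drive_tool([
  [[-0.6,0.012,0.007,0,0],[-0.6,0.024,0.014,0,0],[-0.6,0.036,0.022,0,0],[-0.6,0.036,0.022,0,0]],
])

```text
time_s: 16.95
tcp_pos: [0.5297, 0.0065, 0.0761]
eef_rot: [179.9, -0.1, 90.8]
contact_force: [2.3, 6.2, -1.7]
gripper_width: 0.0193
gripper_force: 25.0
```

Call:
drive_tool([
  [[-0.6,0.012,0.008,0,0],[-0.6,0.023,0.017,0,0],[-0.6,0.023,0.017,0,0]],
])

```text
time_s: 17.32
tcp_pos: [0.5311, 0.0085, 0.076]
eef_rot: [180.0, -0.0, 90.7]
contact_force: [2.8, 3.3, -2.5]
gripper_width: 0.0196
gripper_force: 25.0
```

Call:
drive_tool([
  [[-0.6,0.011,0.009,0,0],[-0.6,0.011,0.009,0,0],[-0.6,0.011,0.009,0,0]],
])

```text
time_s: 17.7
tcp_pos: [0.5313, 0.0091, 0.0759]
eef_rot: [-180.0, 0.0, 90.7]
contact_force: [-0.6, -2.7, 0.8]
gripper_width: 0.0195
gripper_force: 25.0
```

Past the first hump and resting in the hollow; now I let go and lift clear.

Call:
drive_tool([
  [[0.2,0,0,0,0],[0.2,0,0,0,0],[0.2,0,0,0,0],[0.2,0,0,0,0]],
])

```text
time_s: 18.2
tcp_pos: [0.5318, 0.0098, 0.0759]
eef_rot: [-180.0, -0.0, 90.7]
contact_force: [0.6, 0.4, -0.1]
gripper_width: 0.0506
gripper_force: 0.0
```

Call:
drive_tool([
  [[0.2,0,0,-0.2,0],[0.2,0,0,-0.5,0],[0.2,0,0,-0.95,0],[0.2,0,0,-0.95,0]],
])

```text
time_s: 18.7
tcp_pos: [0.5343, 0.0104, 0.1944]
eef_rot: [179.5, -0.1, 90.8]
contact_force: [0.3, 0.7, -1.2]
gripper_width: 0.0525
gripper_force: 0.0
```

Call:
drive_tool([
  [[0.2,0.45,0.25,0,0],[0.2,0.45,0.25,0,0],[0.2,0.45,0.25,0,0]],
])

```text
time_s: 19.08
tcp_pos: [0.5605, 0.0642, 0.189]
eef_rot: [-179.9, 0.0, 90.8]
contact_force: [-0.6, 0.2, 0.0]
gripper_width: 0.0526
gripper_force: 0.0
```

```bash
python3 - <<'E'
from h import *
im,m=save('wrist','w7.png'); s=r.get_state(); print(s['tcp_pos'],s['contact_force'],s['gripper_width'])
m5=m
# stone: dark-grey ellipse near seat
g=cv2.GaussianBlur(im,(3,3),0).astype(float).mean(2); np.set_printoptions(linewidth=250)
q=np.round(proj(m,[.568,.081,.033])).astype(int); print('seat',q,'knob exp',proj(m,[.5315,.0115,.107]),proj(m,[.5315,.0115,.059]))
print(g[q[1]-40:q[1]+61:5,q[0]-40:q[0]+41:4].astype(int))
E
```

```text
[0.5604139  0.06372352 0.1892057 ] [ 0.16709369 -1.17676341 -1.0094383 ] 0.0528217848986426
seat [289 178] knob exp [245.26432169 276.69527952] [250.69678708 252.11571895]
[[197 196 194 186 194 196 196 195 196 196 197 249 255 255 255 255 255 251 255 255 255]
 [197 197 194 184 192 193 193 192 194 195 196 212 255 255 255 255 255 249 255 255 255]
 [197 197 196 189 183 184 183 173 174 186 187 186 194 243 249 249 249 254 255 255 255]
 [198 196 196 196 195 185 171 187 200 194 198 179 201 196 218 255 255 255 255 255 255]
 [197 198 196 196 195 192 216 220 220 186 157 204 221 242 253 255 255 255 255 255 255]
 [196 197 198 196 195 196 213 213 188 153 150 163 204 220 255 255 255 255 255 255 255]
 [195 196 197 196 196 197 194 142 150 158 161 159 151 159 220 255 255 255 255 255 255]
 [194 196 196 195 195 197 177 142 157 165 170 164 153 147 200 252 253 251 254 254 254]
 [194 195 196 195 196 196 174 146 157 163 167 161 155 146 196 215 240 197 196 195 195]
 [193 194 193 194 195 197 189 145 157 161 163 161 152 153 197 198 202 197 196 195 194]
 [194 194 194 194 194 189 192 181 149 150 156 154 146 185 
[... 199 characters left out ...]
93]
 [194 195 194 194 198 219 220 220 221 222 222 223 223 223 223 211 195 194 193 192 193]
 [194 194 193 194 197 206 203 209 210 203 203 207 213 204 207 201 195 193 192 193 192]
 [195 194 193 194 189 151 143 152 152 152 152 153 154 151 151 179 193 194 194 192 191]
 [193 193 192 192 187 151 151 161 165 176 176 171 159 156 151 181 194 194 194 192 190]
 [192 193 193 193 188 152 170 190 210 207 206 208 196 173 152 187 195 194 193 193 191]
 [191 191 193 193 189 190 210 224 228 232 235 232 224 218 201 189 193 194 192 193 193]
 [189 190 196 224 239 246 250 250 248 248 247 246 247 248 248 244 233 211 191 192 192]
 [188 231 247 250 247 238 232 236 239 241 243 239 234 232 237 244 249 247 239 210 159]]
```

The stone centre sits at about (289,177), against the projected seat at (289,178), and the jaw is closed on it. The hand is clear, so I hand in the job.

```bash
python3 -c "
from plant import job
print(job.close_job())"
```

```text
the job is handed in; nothing more can be done
None
```

The smallest stone is on the bed with the jaw shut against it, and the wheel was let go in the hollow just past the first hump. I handed the job in at about 19 s; no verdict came back, and the clamping force itself could not be measured.

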